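# Fit the battery lamp on its telescopic stand and raise it

## Robot

A 6-joint arm with a two-finger parallel gripper is mounted at the origin on the work surface. World frame = base frame: x ahead of the robot, y to its left, z up, the work surface at z = 0. Lengths are in mm, angles in rad, forces in N, time in s.
With the tool pointing down it reaches from about 350 to 775 mm from the base axis. Payload 7.3 kg.
Tool frame: the origin (TCP) lies midway between the tips of the shut fingers; the grasp point (between the pads) lies 19 mm behind it; z points along the fingers, y is the line along which they close (so a half turn about z gives the same grasp; the last joint's range is limited). The gripper opens to 92 mm and grips with 3 to 60 N. Pads are 19 mm wide; open, the fingers measure 130 mm over their backs; the gripper's body (75 mm by 190 mm) begins 47 mm behind the grasp point.
Start: joints at [1.162, 0.342, 1.524, -0, 1.275, -0.146], TCP at [136.372, 506.999, 226.741] pointing down, gripper open.
Joint ranges: [-2.53, 2.53], [-0.77, 2.02], [0.04, 2.7], [-1, 4.14], [0.28, 2.66], [-3.11, 3.11]. Speed limits (rad/s): [2.57, 2.57, 3.14, 3.14, 3.14, 3.14].

## Interface

Orientations are given as [roll, pitch, yaw] about the fixed x, y, z axes, in that order (R = Rz(yaw) Ry(pitch) Rx(roll)).
In Python, from plant import get_obs, capture, camera_model, close_job, search_frame, regions_of, pinpoint gives the robot as it stands. The module is installed in compiled form; this text tells all that it offers.
- The arm moves only by the shell command python3 -m pendant 'ROWS'. ROWS is JSON, one flat list of numbers, 7 for each row, row after row: the shift along the tool's x, y, z in units of 30 mm (1.0 is 30 mm), then the turn, a rotation vector about the tool's x, y, z in units of 4 degrees (1.0 is 4 degrees), then the closure, from -1 (fully open) to 1 (shut), so that 0 is half open. In form: [dx, dy, dz, wx, wy, wz, gripper, dx, dy, dz, wx, wy, wz, gripper, ...]. A call has 1 to 12 rows; each row shifts and turns the commanded pose from where the row before left it, along the tool's axes as they then stand; what a row does not reach is not made up. A row lasts 1/10 s, in which the tool goes at most 50 mm and 8.59 degrees, less where a joint would pass 70% of its speed; a pose out of reach is approached as far as the arm can. A call with a number of a shift or a turn outside -1 to 1 is refused whole. A call with a gripper value outside its range is refused whole. The fingers move at their own pace and stop on an object; the grip force is fixed at half the most. Time passes only in rows, so rows that do not move let the fingers close. It gives the time, the measured TCP pose, the force, the opening and the grip force at its end, in the units of the state.
- get_obs(): the state, without advancing time (a new reading comes with each control period).
- capture(name): name is "scene" or "top" or "wrist"; returns the picture (420x560x3 uint8, red, green, blue); there is no depth.
- camera_model(name): a dict with "fov_y" (degrees; the focal length in pixels is half the picture's height over the tangent of half this angle, whatever the lens; pixels are square), "cx", "cy" (the principal point, pixels), "pose" (4x4, takes a point from camera to world coordinates). Camera axes: x right, y up, looking along -z (the intrinsics and any distortion apply to the point x, -y, -z); pixel columns grow to the right and rows downward; lengths in mm; the calibration is good to about 2 mm. A picture is of the moment at which its call begins: read the wrist's pose just before it. camera_model takes no time and is no camera call; for the wrist camera it gives the pose at the moment of the call.
- close_job(): hands the job in; it is judged then, once.
Trained networks look in the newest picture that a camera, given by its name, has taken for a name from the list of things; names that differ only in an ending like _2 or _b are one class to them, and where a whole thing is asked for, a point or a joint stands for the part that bears it (a point fixed in the world has none). Each returns a list of dicts, best first, with "score" (0 to 1); they miss things now and then, are a little off and sometimes report something else, mostly with a low value. They report only what shows in the picture. A call takes as long as a camera call.
- search_frame(camera, thing): "location" ([column, row] in pixels, amid what is visible of it).
- regions_of(camera, thing): "pixels" (420x560 bool, what is visible of it) and "location" ([column, row] in pixels, amid what is visible of it).
- pinpoint(camera, thing): "location" ([column, row] in pixels: a listed point, or the origin of a listed thing).
The state is a dict: "time": time; "joint_positions": joint angles; "dq": joint speeds; "tau": joint torques, N m; "tool_pos": TCP position; "tcp_rot": TCP orientation; "contact_force": force on the tool from outside, world axes, zero at the start; "moment": the same for the moment, N m; "grip_width": finger opening in mm; "finger_force": force on a finger pad.
Only numpy, scipy, OpenCV 4.12 (cv2) and the standard library are available. Lean on these libraries where they do the work, as an engineer would, in place of code of your own. Each camera call takes 0.05 s, during which the arm holds its last target. There are 200 camera calls.

## Task

Set up the raking light for the open book. Pick up the small battery lamp, slide its sleeve over the top of the telescopic stand and lower it gently, without letting it drop, until it sits on the shoulder, with the white light panel facing the open book. Then squeeze the button in the side of the mast's grip, pull the mast straight up to its second stop, the top of its travel, and finish still holding it there with the button squeezed in, ready for its clamp to be tightened; do not touch the book or its glass, and leave everything else where it is.

Things in the scene. Friction and masses are not known exactly. Their poses are not given: they have to be found in the camera images.
- stand: telescopic lamp stand fixed to the black baseboard (board top 16 mm above the desk). Origin under the round foot's centre (diameter 90, 14 high); z up the mast's axis; x points the way the button sticks out. Outer tube (diameter 36) and black collar (48) end 120 up; a thumbscrew reaches 48 out on the -x side, 109 up. Touching the mast or its button counts as touching the stand
- mast_seat (a point): on the mast's axis, upper face of its shoulder (flange of diameter 60), 126 above the stand's origin with the mast down; rises with the mast. Above it: a boss of diameter 41, 27 high; a cone down to diameter 25 at 43; then a black grip 24 x 24 with a flat top at 88. Axes as the stand's
- mast_grip (a point): on the mast's axis inside the square grip, at the button's height, 70 above the shoulder, 18 below the top; rises with the mast. The steel button (12 wide, 16 high) is on the +x face, its end 18 from the axis, and goes in towards -x. A gripper closing along x, one pad on it, one on the face opposite, squeezes it in and holds the mast at once (30 wide, 25 when in)
- button (a joint): how far the release button is pushed in, m: 0 out, 0.005 fully in (6 N); springs out when released. Beyond 0.004 the latch bolt is clear of the tube's holes; before that the mast is locked
- mast (a joint): height of the mast, m: 0 down, 0.035 first stop, 0.070 second stop and end of travel. With the button in it slides freely past the first stop and sinks by its weight (0.35 kg, lamp 0.25 kg, each varying by 30 per cent; friction 1.5 N) unless held. With the button out the bolt locks it at 0 and, once it has snapped in, at 0.035 and 0.070
- lamp_sleeve (a point): centre of the lower rim of the lamp's sleeve. The loose lamp (0.25 kg, balanced about the sleeve) stands upright on the baseboard, its undersides level. Aluminium sleeve: 36 high, outer diameter 56, bore 44 right through; z is the bore's axis. On short arms: towards +x the light panel (74 wide, 36 high, white front 82 from the axis), towards -x the battery pack
- lamp_battery (a point): centre of the lamp's grey battery pack, a block 44 long (along x), 28 wide (along y), 40 high, centred 80 from the bore's axis on the -x side and 20 above the sleeve's lower rim: the place to take hold of the lamp. Axes as lamp_sleeve's
- book_mid (a point): centre of the upper face of the glass plate (185 x 262) that lies on the open book, 21 above the baseboard
- lens: bystander: camera lens standing upright, diameter 72, 82 high, origin under its centre
- loupe: bystander: black loupe, diameter 40, 38 high, origin under its centre
- level: bystander: small aluminium spirit level, 90 x 25 x 22, origin under its centre
- blower: bystander: rubber dust blower, bulb of diameter 54 with a nozzle, origin under the bulb
- card_case: bystander: flat case for memory cards, 92 x 62 x 20, origin under its centre
- dust_brush: bystander: dusting brush lying on the board
- page_weight: bystander: brass page weight, 110 x 22 x 26, origin under its centre

How it is judged (in metres and radians):
On the way, in this order (a step that is already met when the one before it is completed fails the run):
1. the lamp's sleeve sits on the mast's shoulder, the mast still down (z of lamp_sleeve in the frame of mast_seat between -0.003 and 0.005 m and horizontal distance between lamp_sleeve and mast_seat below 0.005 m and angle between lamp_sleeve's own z axis and vertical below 0.12 rad and value of joint mast below 0.006 m), for 0.3 s.
2. the button is squeezed in with the mast still down (value of joint button above 0.004 m and value of joint mast below 0.02 m and contact force between the fingers and stand above 4 N), for 0.05 s.
At the end, for the whole second after the job is handed in: the fingers hold the mast within 4 mm of its second stop, the button in beyond 4 mm; the lamp's sleeve sits on the shoulder (5 mm in height and sideways, tilt under 0.12 rad), its panel towards the book: the book's centre lies ahead, at most 120 mm to either side of its line (value of joint mast above 0.066 m and value of joint button above 0.004 m and contact force between the fingers and stand above 4 N and z of lamp_sleeve in the frame of mast_seat between -0.003 and 0.005 m and horizontal distance between lamp_sleeve and mast_seat below 0.005 m and angle between lamp_sleeve's own z axis and vertical below 0.12 rad and x of book_mid in the frame of lamp_sleeve above 0.08 m and y of book_mid in the frame of lamp_sleeve between -0.12 and 0.12 m); the arm keeps its last pose, push and grip.
It fails at once if the lamp is dropped (it falls faster than 0.6 m/s out of the fingers) (contact force between the fingers and lamp below 0.3 N and linear speed of lamp above 0.6 m/s).
It fails at once if the book or its glass is touched (contact force between anything else and book above 1 N).
It fails at once if a bystander is disturbed by more than 30 mm (distance of any of lens, loupe, level, blower, card_case, dust_brush, page_weight from where it was at the start of the episode above 0.03 m).
It also fails if it takes over 69 s, if anything falls off the work surface, if the arm or the gripper's body presses on something with over 40 N, if the wrist force passes 120 N, or if a joint passes its speed limit or range.

## Working session

There is one attempt and no reset: what is moved stays moved. The work goes in short steps, Python scripts to look and compute and a shell command to move; the robot and the scene stay as the last step left them, time stands still between calls to the robot, and variables do not carry over. Pictures are saved under pics/ and viewed, at most 12 in all, crops included, and the job is handed in when it is done.

```bash
mkdir -p pics
cat > h.py <<'E'
import numpy as np, cv2
from plant import *
from scipy.spatial.transform import Rotation as R
def cam(n):
    m=camera_model(n); return m
def ray(m,p):
    f=210/np.tan(np.radians(m["fov_y"])/2); T=np.array(m["pose"])
    d=np.array([(p[0]-m["cx"])/f,-(p[1]-m["cy"])/f,-1.]); d=T[:3,:3]@d
    return T[:3,3],d/np.linalg.norm(d)
def atz(m,p,z):
    o,d=ray(m,p); return o+d*(z-o[2])/d[2]
def tri(rs):
    A=np.zeros((3,3));b=np.zeros(3)
    for o,d in rs:
        P=np.eye(3)-np.outer(d,d);A+=P;b+=P@o
    x=np.linalg.solve(A,b)
    return x,[float(np.linalg.norm((np.eye(3)-np.outer(d,d))@(x-o))) for o,d in rs]
def proj(m,X):
    f=210/np.tan(np.radians(m["fov_y"])/2); T=np.array(m["pose"])
    c=T[:3,:3].T@(np.array(X)-T[:3,3]); return [m["cx"]+f*c[0]/-c[2], m["cy"]-f*c[1]/-c[2]]
def rot():
    o=get_obs(); return R.from_euler('xyz',o["tcp_rot"]).as_matrix(),np.array(o["tool_pos"])
def delta(target):  # tool-frame shift in units of 30mm
    M,p=rot(); return M.T@(np.array(target)-p)/30
E
python3 - <<'E'
from h import *
np.set_printoptions(precision=1,suppress=True)
print({k:(v if k!='pose' else None) for k,v in camera_model("scene").items()},get_obs())
M={}
ims=[]
for c in("scene","top","wrist"):
    im=capture(c);ims.append(im);cv2.imwrite(f"pics/{c}0.png",im[:,:,::-1]);M[c]=camera_model(c)
    print(c,M[c]["fov_y"],M[c]["cx"],M[c]["cy"],[k for k in M[c]])
P={}
for t in "mast_seat mast_grip lamp_sleeve lamp_battery book_mid stand".split():
    for c in M:
        r=pinpoint(c,t)[:2]
        for q in r: print(t,c,np.array(q["location"]),round(q["score"],2))
        if r and r[0]["score"]>.4:P.setdefault(t,{})[c]=r[0]["location"]
    if len(P.get(t,{}))>1: print(' ->',tri([ray(M[c],p) for c,p in P[t].items()]))
for t in "lens loupe level blower card_case dust_brush page_weight".split():
    r=pinpoint("top",t)
    if r: print(t,r[0]["location"],r[0]["score"],atz(M["top"],r[0]["location"],16))
E
```

```text
{'fov_y': 52.32410710151745, 'cx': 281.77406740978375, 'cy': 211.36309628659012, 'pose': None} {'time': 0.0, 'joint_positions': array([ 1.2,  0.3,  1.5, -0. ,  1.3, -0.1]), 'dq': array([ 0., -0.,  0.,  0., -0., -0.]), 'tau': array([  0. , -43.1, -24.4,   0.1,   0.1,  -0. ]), 'tool_pos': array([136.2, 506.6, 226. ]), 'tcp_rot': array([-3.1, -0. ,  2.9]), 'contact_force': array([-0.5, -0.3,  0.1]), 'moment': array([ 0. ,  0.1, -0. ]), 'finger_force': 0.0, 'grip_width': 92.10429418172245}
scene 52.32410710151745 281.77406740978375 211.36309628659012 ['fov_y', 'cx', 'cy', 'pose']
top 57.60746129043068 279.8114829259937 202.47189866863366 ['fov_y', 'cx', 'cy', 'pose']
wrist 60.200688810312926 279.9177304423325 207.2662141979895 ['fov_y', 'cx', 'cy', 'pose']
mast_seat scene [354.5 166.6] 0.57
mast_seat top [179.9 244.9] 0.68
 -> (array([505. , 227.8, 144.2]), [5.6788803893665145, 5.678880389366451])
mast_grip scene [354.  144.3] 0.91
mast_grip top [167.6 243.6] 0.78
mast_grip top [146.6 286.7] 0.73
 -> (array([503.8, 228.9, 212.8]), [5.225453321553057, 5.225453321553115])
lamp_sleeve scene
[... 268 characters left out ...]
.2]), [0.22405852640038057, 0.22405852640034518])
book_mid scene [325.1 310.5] 0.71
book_mid top [270.1 150.3] 0.57
 -> (array([750.6,  -0.2,  24.8]), [3.6653538358742637, 3.665353835874316])
stand scene [342.8 200.7] 0.79
stand top [189.6 243. ] 0.63
stand top [211.6 172.9] 0.3
 -> (array([502.7, 222.6,  26.6]), [2.9368107857168635, 2.936810785716954])
lens [359.9, 243.0] 0.73 [ 491.5 -236.4   16. ]
loupe [178.1, 245.9] 0.66 [497.1 258.4  16. ]
level [338.8, 169.3] 0.7 [ 696.7 -186.7   16. ]
blower [147.4, 287.4] 0.57 [388.8 340.6  16. ]
card_case [144.5, 290.2] 0.38 [381.7 348.3  16. ]
dust_brush [178.6, 156.8] 0.63 [741.9 256.1  16. ]
page_weight [369.5, 147.2] 0.87 [ 757.3 -275.4   16. ]
```

View pics/scene0.png

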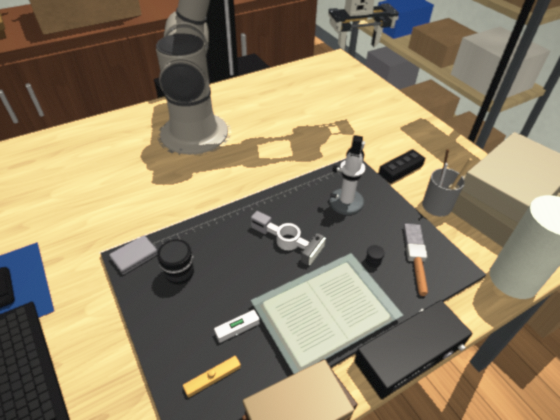

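View pics/top0.png

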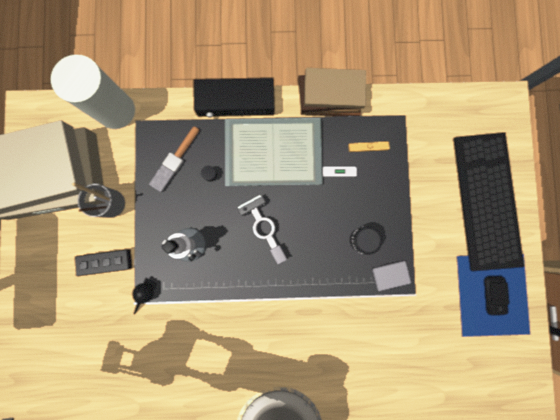

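The scene view shows the lamp at about (288,236), with its battery at (261,220) and panel at (314,248). The stand is at (350,180), the book at (325,310), and the lens, level and brass weight are on the left. The top view agrees: lamp (264,228), stand (180,243), book (272,152). Next I'll work out the wrist camera geometry and the way to the lamp.

Run:
```python
from h import *
np.set_printoptions(precision=3,suppress=True)
M,p=rot();T=np.array(camera_model("wrist")["pose"])
print(M,p,M.T@(T[:3,3]-p),M.T@T[:3,:3])
print(delta([380,30,330]))
```

```text
[[-0.966  0.26   0.   ]
 [ 0.26   0.966  0.   ]
 [-0.     0.    -1.   ]] [136.377 507.001 226.745] [  78.679   -0.326 -157.73 ] [[-0.001  0.957  0.289]
 [ 1.     0.001  0.   ]
 [-0.     0.289 -0.957]]
[-11.973 -13.244  -3.443]
```

View pics/wrist0.png

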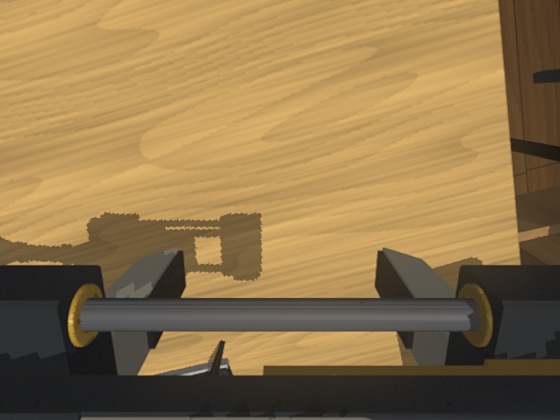

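The camera sits on the tool's +x side and sees just beyond the fingers. I'll move above the stand for a close view.

```bash
python3 -m pendant '[-1,-0.4,-0.4,0,0,0,-1,-1,-0.4,-0.4,0,0,0,-1,-1,-0.4,-0.4,0,0,0,-1,-1,-0.4,-0.4,0,0,0,-1,-1,-0.4,-0.4,0,0,0,-1,-1,-0.4,-0.4,0,0,0,-1,-1,-0.4,-0.4,0,0,0,-1,-1,-0.4,-0.4,0,0,0,-1,-1,-0.4,-0.2,0,0,0,-1,-1,-0.4,0,0,0,0,-1,-1,-0.4,0,0,0,0,-1,-1,-0.4,0,0,0,0,-1]' && python3 -m pendant '[-1,-0.4,0,0,0,0,-1,-1,-0.4,0,0,0,0,-1,0,0,0,0,0,0,-1,0,0,0,0,0,0,-1]'
cat > look.py <<'E'
from h import *
import sys
np.set_printoptions(precision=1,suppress=True)
def look(name,things):
    m=camera_model("wrist"); im=capture("wrist"); cv2.imwrite(f"pics/{name}.png",im[:,:,::-1])
    out=[]
    for t,z in things:
        r=pinpoint("wrist",t)[:2]
        for q in r: print(t,np.array(q["location"]),round(q["score"],2),atz(m,q["location"],z))
        out.append(ray(m,r[0]["location"]) if r else None)
    return m,out
E
python3 - <<'E'
from look import *
m,o=look("w1",[("mast_seat",142),("mast_grip",212),("button",212),("stand",16),("lamp_sleeve",16)])
import pickle;pickle.dump((m,o),open("w1.pkl","wb"));print(rot()[1])
E
```

```text
time: 2.6
tool_pos: [447.5, 273.5, 328.9]
tcp_rot: [3.141, 0.0, 2.879]
contact_force: [0.1, -0.2, -1.0]
grip_width: 92.0
finger_force: 0.0
time: 3.0
tool_pos: [498.4, 235.3, 328.3]
tcp_rot: [-3.141, -0.001, 2.877]
contact_force: [0.0, -0.5, -0.1]
grip_width: 91.8
finger_force: 0.0
mast_seat [273.4 184. ] 0.83 [498.1 228.4 142. ]
mast_seat [ 87.4 191.4] 0.22 [457.5  50.7 142. ]Traceback (most recent call last):
  File "<stdin>", line 2, in <module>
  File "look.py", line 8, in look
    r=pinpoint("wrist",t)[:2]
      ~~~~~~~~^^^^^^^^^^^
ValueError: it knows: blower, book_mid, card_case, dust_brush, lamp_battery, lamp_sleeve, lens, level, loupe, mast_grip, mast_seat, page_weight, stand
```

View pics/w1.png

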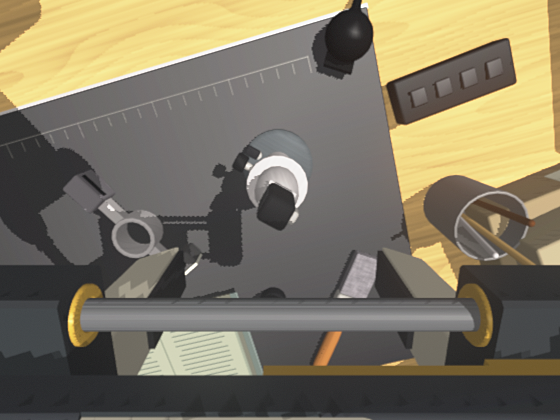

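The wrist view shows the mast's black grip at about (277,205). The steel button points to the lower right at (295,216) and the thumbscrew to the upper left at (243,158). The lamp is at left, with its ring at (136,233) and battery at (87,190).

```bash
cat > full.py <<'E'
from look import *
import pickle,sys
def full(name,Z=dict(mast_seat=142,mast_grip=212,stand=16,lamp_sleeve=16,lamp_battery=36)):
    m=camera_model("wrist"); im=capture("wrist"); cv2.imwrite(f"pics/{name}.png",im[:,:,::-1]); D={}
    for t,z in Z.items():
        for q in pinpoint("wrist",t)[:2]:
            print(t,np.array(q["location"]),round(q["score"],2),atz(m,q["location"],z)); D.setdefault(t,ray(m,q["location"]))
    pickle.dump((m,D),open(name+".pkl","wb")); return m,D
E
python3 - <<'E'
from full import *
m,D=full("w2")
print("btn",atz(m,(294.5,216.5),212),"thumb",atz(m,(243,158),125), "ring",atz(m,(136,233),52))
g=atz(m,(277,207),230);print(g)
for yaw in range(-90,60,15):
    a=np.radians(yaw);X=[503+18*np.cos(a),226+18*np.sin(a),212];Y=[503-44*np.cos(a),226-44*np.sin(a),125];print(yaw,np.array(proj(m,X)),np.array(proj(m,Y)))
print(np.array(proj(m,[503,226,212])))
E
```

```text
mast_grip [278.3 208.4] 0.94 [502.2 233.4 212. ]
mast_grip [340.  311.3] 0.66 [606.2 260.8 212. ]
stand [276.9 163.2] 0.57 [499.6 231.4  16. ]
lamp_sleeve [137.7 226.5] 0.73 [534.7  23.   16. ]
lamp_battery [171.  365.1] 0.64 [749.   -0.2  36. ]
lamp_battery [ 86.6 190. ] 0.63 [466.4 -11.9  36. ]
btn [512.1 244.1 212. ] thumb [467.7 205.8 125. ] ring [533.7  35.5  52. ]
[495.6 234.3 230. ]
-90 [247.8 217.2] [313.6 175.1]
-75 [250.2 222.3] [309.5 164.8]
-60 [253.9 226.7] [302.7 155.8]
-45 [258.6 230. ] [293.7 148.7]
-30 [264.  232.1] [283.  144.3]
-15 [269.7 232.8] [271.5 142.8]
0 [275.5 232.1] [260.  144.3]
15 [280.9 230. ] [249.4 148.8]
30 [285.5 226.7] [240.5 155.8]
45 [289.1 222.3] [233.8 164.8]
[269.5 211.6]
```

```bash
python3 -m pendant '[-0.1,-0.9,0,0,0,0,-1,-0.1,-0.9,0,0,0,0,-1,-0.1,-0.9,0,0,0,0,-1,-0.1,-0.9,0,0,0,0,-1,-0.1,-0.9,0,0,0,0,-1,-0.1,-0.9,0,0,0,0,-1,-0.1,-0.9,0,0,0,0,-1,-0.1,-0.9,0,0,0,0,-1,-0.3,-1,0,0,0,0,-1]' && python3 -m pendant '[0,0,0.4,0,0,-1,-1,0,0,0.4,0,0,-1,-1,0,0,0.4,0,0,-1,-1,0,0,0.4,0,0,-1,-1,0,0,0.4,0,0,-1,-1,0,0,0.4,0,0,-1,-1,0,0,0.4,0,0,-1,-1,0,0,0.4,0,0,-1,-1,0,0,0.4,0,0,-1,-1,0,0,0.4,0,0,-1,-1,0,0,0.3,0,0,-0.5,-1,0,0,0,0,0,0,-1]'
python3 - <<'E'
from full import *
m,D=full("w3",dict(lamp_battery=36,lamp_sleeve=16))
m0,D0=pickle.load(open("w2.pkl","rb"))
for r in regions_of("wrist","lamp_battery")[:1]:
    c,wh,a=cv2.minAreaRect(np.argwhere(r["pixels"])[:,::-1].astype(np.float32));print(r["score"],c,wh,a,atz(m,c,56))
print(rot()[1],get_obs()["tcp_rot"])
E
```

```text
time: 4.35
tool_pos: [465.7, -11.0, 329.0]
tcp_rot: [3.141, 0.0, 2.88]
contact_force: [-0.6, 0.5, -0.2]
grip_width: 91.7
finger_force: 0.0
time: 5.55
tool_pos: [465.6, -10.2, 198.8]
tcp_rot: [3.14, -0.002, -2.671]
contact_force: [-0.1, 0.1, 0.3]
grip_width: 92.0
finger_force: 0.0
lamp_battery [279.7 194. ] 0.64 [470.1  -7.9  36. ]
lamp_sleeve [279.  262.4] 0.77 [539.9  26.8  16. ]
0.73 (279.5, 257.5) (187.0, 73.0) 90.0 [518.5  16.4  56. ]
[466.6 -10.5 200.3] [-3.1  0.  -2.7]
```

View pics/w3.png

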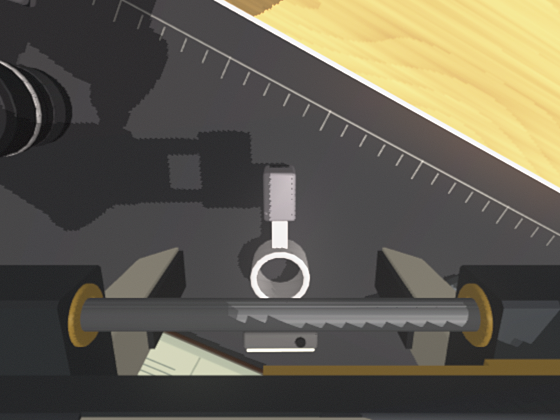

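The battery's top face is at (280,196), centred between the fingers and square to them. I'll go down, grip it and lift.

```bash
python3 -m pendant '[-0.08,0,1,0,0,0,-1,0,0,1,0,0,0,-1,0,0,1,0,0,0,-1,0,0,1,0,0,0,-1,0,0,1,0,0,0,-1,0,0,0.5,0,0,0,-1,0,0,0.3,0,0,0,-1,0,0,0,0,0,0,-1]' && python3 -m pendant '[0,0,0,0,0,0,1,0,0,0,0,0,0,1,0,0,0,0,0,0,1,0,0,0,0,0,0,1,0,0,0,0,0,0,1,0,0,0,0,0,0,1,0,0,0,0,0,0,1,0,0,0,0,0,0,1,0,0,-0.2,0,0,0,1,0,0,-0.5,0,0,0,1]'
```

```text
time: 6.55
tool_pos: [468.3, -9.3, 25.3]
tcp_rot: [3.141, -0.001, -2.672]
contact_force: [1.2, -0.2, -0.1]
grip_width: 92.0
finger_force: 0.0
time: 7.55
tool_pos: [467.0, -9.2, 46.0]
tcp_rot: [3.139, -0.003, -2.671]
contact_force: [0.3, 0.2, -2.0]
grip_width: 28.0
finger_force: 30.0
```

Gripped: opening 28 mm, 30 N. Next I'll lift above the mast top and carry the lamp across.

```bash
python3 -m pendant '[0,0,-0.6,0,0,0,1,0,0,-0.7,0,0,0,1,0,0,-0.7,0,0,0,1,0,0,-0.7,0,0,0,1,0,0,-0.7,0,0,0,1,0,0,-0.7,0,0,0,1,0,0,-0.7,0,0,0,1,0,0,-0.7,0,0,0,1,0,0,-0.7,0,0,0,1,0,0,-0.6,0,0,0,1,0,0,-0.5,0,0,0,1,0,0,0,0,0,0,1]' && python3 -m pendant '[-0.2,0.4,0,0,0,0,1,-0.3,0.7,0,0,0,0,1,-0.3,0.8,0,0,0,0,1,-0.3,0.8,0,0,0,0,1,-0.3,0.8,0,0,0,0,1,-0.3,0.8,0,0,0,0,1,-0.4,0.9,0,0,0,0,1,-0.4,0.9,0,0,0,0,1,-0.4,0.9,0,0,0,0,1,-0.3,0.8,0,0,0,0,1,-0.3,0.8,0,0,0,0,1,-0.2,0.5,0,0,0,0,1]' && python3 -m pendant '[0,0,0,0,0,0.4,1,0,0,0,0,0,0.7,1,0,0,0,0,0,1,1,0,0,0,0,0,1,1,0,0,0,0,0,1,1,0,0,0,0,0,1,1,0,0,0,0,0,1,1,0,0,0,0,0,1,1,0,0,0,0,0,1,1,0,0,0,0,0,1,1,0,0,0,0,0,1,1,0,0,0,0,0,1,1]' && python3 -m pendant '[0,0,0,0,0,1,1,0,0,0,0,0,1,1,0,0,0,0,0,1,1,0,0,0,0,0,1,1,0,0,0,0,0,1,1,0,0,0,0,0,1,1,0,0,0,0,0,0.4,1,0,0,0,0,0,0,1,0,0,0,0,0,0,1]'
python3 - <<'E'
from full import *
print(rot()[1],get_obs()["tcp_rot"])
r,p=rot();s=p-80*r[:,0];print("sleeve from tool",s,"rim",p[2]-9)
M={}
for c in("top","scene"):
    im=capture(c);M[c]=camera_model(c);cv2.imwrite(f"pics/{c}1.png",im[:,:,::-1])
    for t,z in dict(lamp_sleeve=p[2]-9,lamp_battery=p[2]+11,mast_seat=142,mast_grip=212).items():
        for q in pinpoint(c,t)[:2]: print(c,t,np.array(q["location"]),round(q["score"],2),atz(M[c],q["location"],z))
print(np.array(proj(M["top"],s)),np.array(proj(M["scene"],s)))
a=[cv2.imread("pics/top1.png")[160:300,80:280],cv2.imread("pics/scene1.png")[70:210,260:460]]
cv2.imwrite("pics/c1.png",np.vstack([cv2.resize(x,None,fx=2,fy=2,interpolation=cv2.INTER_CUBIC) for x in a]))
E
```

```text
time: 8.75
tool_pos: [468.9, -9.5, 267.5]
tcp_rot: [-3.14, 0.002, -2.671]
contact_force: [-0.2, -0.4, -2.9]
grip_width: 27.4
finger_force: 30.0
time: 9.95
tool_pos: [442.0, 286.3, 264.2]
tcp_rot: [3.141, -0.003, -2.67]
contact_force: [-0.2, -0.2, -2.4]
grip_width: 27.6
finger_force: 30.0
time: 11.15
tool_pos: [443.5, 283.4, 265.2]
tcp_rot: [-3.141, -0.001, 2.832]
contact_force: [0.1, 0.3, -2.6]
grip_width: 27.9
finger_force: 30.0
time: 12.05
tool_pos: [443.6, 284.0, 265.6]
tcp_rot: [-3.141, -0.0, 2.391]
contact_force: [-0.4, -0.6, -2.2]
grip_width: 27.7
finger_force: 30.0
[443.6 284.  265.6] [-3.1 -0.   2.4]
sleeve from tool [502.1 229.4 265.6] rim 256.59288817985885
top lamp_sleeve [167.  247.3] 0.79 [499.5 222.9 256.6]
top lamp_battery [136.8 274.6] 0.75 [446.9 278.1 276.6]
top lamp_battery [170.6 241.8] 0.33 [510.9 210.2 276.6]
top mast_seat [178.3 243. ] 0.61 [506.4 227.3 142. ]
top mast_grip [170.  243.4] 0.79 [506.9 228.5 212. ]
scene lamp_sleeve [358.9 128.7] 0.92 [504.1 228.2 256.6]
scene lamp_sleeve [353.9 165.4] 0.5 [600.4 142.7 256.6]
scene lamp_battery [363.6 101.5] 0.59 [444.4 283.5 276.6]
scene mast_seat [353.6 165.8] 0.7 [501.9 234.9 142. ]
scene mast_grip [353.1 144.8] 0.57 [501.8 221.4 212. ]
[162.6 246.2] [359.4 124.8]
```

View pics/c1.png

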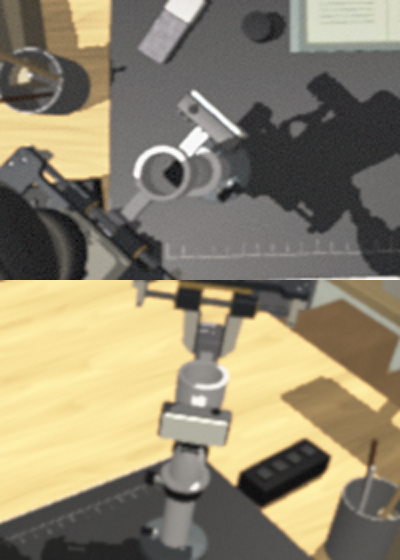

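The top crop shows the sleeve ring at full-image (160.5,246), with the black mast tip visible inside it. The scene crop shows the ring straight above the mast. I'll check the offset numerically.

Run:
```python
from full import *
mt,ms=camera_model("top"),camera_model("scene")
r,p=rot();s=p-80*r[:,0];s[2]=p[2]-9
for nm,m in(("top",mt),("scene",ms)):
    print(nm,"ringtop pred",np.array(proj(m,s+[0,0,36])),"masttop pred",np.array(proj(m,[502,230,230])),"flange",np.array(proj(m,[502,230,142])))
    im=cv2.imread(f"pics/{nm}1.png")
im=cv2.imread("pics/top1.png");a=cv2.imread("pics/top0.png")
for i,n,b in((im,"t1",(215,275,130,215)),(a,"t0",(215,275,130,215))):
    cv2.imwrite(f"pics/{n}.png",cv2.resize(i[b[0]:b[1],b[2]:b[3]],None,fx=6,fy=6,interpolation=cv2.INTER_CUBIC))
b=cv2.imread("pics/scene0.png")[120:200,310:400];s1=cv2.imread("pics/scene1.png")[90:200,320:400]
t=[cv2.imread("pics/t1.png"),cv2.imread("pics/t0.png")]
L=np.vstack([cv2.resize(x,(390,276)) for x in t])
Rr=[cv2.resize(x,None,fx=3.4,fy=3.4) for x in(b,s1)]
W=np.zeros((552,800,3),np.uint8);W[:,:390]=L
W[:272,390:390+306]=Rr[0];h=Rr[1][:280];W[272:272+h.shape[0],390:390+h.shape[1]]=h
cv2.imwrite("pics/c2.png",W)
```

```text
top ringtop pred [158.6 246.6] masttop pred [167.1 245.9] flange [177.2 244.9]
scene ringtop pred [361.3 114.5] masttop pred [357.2 137.5] flange [352.  166.5]
```

View pics/c2.png

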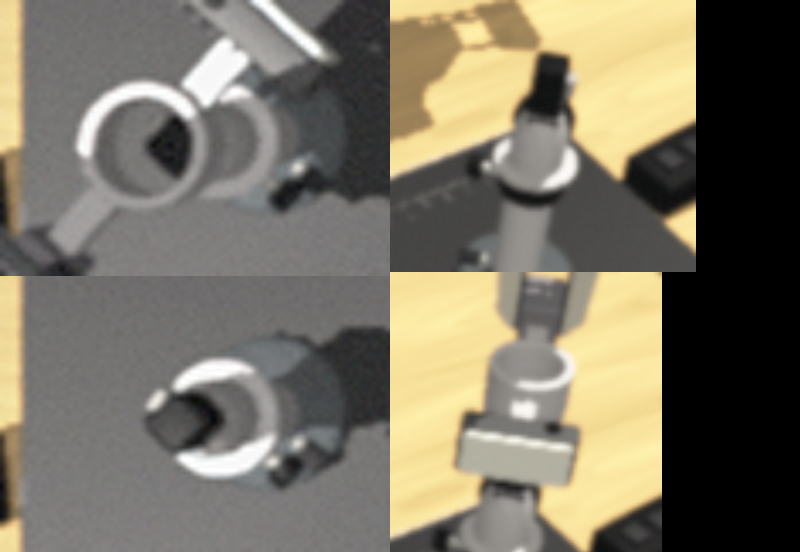

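Relative to the mast, the ring is about 3 mm off along the tool's x, and both cameras and the earlier wrist view agree. I'll correct by 0.1 and lower gently around the square grip.

```bash
python3 -m pendant '[0.1,0,0,0,0,0,1,0,0,0.2,0,0,0,1,0,0,0.2,0,0,0,1,0,0,0.2,0,0,0,1,0,0,0.2,0,0,0,1,0,0,0.2,0,0,0,1,0,0,0.2,0,0,0,1,0,0,0,0,0,0,1]' && python3 -m pendant '[0,0,0.2,0,0,0,1,0,0,0.2,0,0,0,1,0,0,0,0,0,0,1]'
python3 - <<'E'
from full import *
for c,b in(("top",(205,285,120,220)),("scene",(85,185,310,410))):
    im=capture(c)[:,:,::-1];cv2.imwrite(f"pics/{c}2.png",im)
t=cv2.imread("pics/top2.png")[215:275,130:215];s=cv2.imread("pics/scene2.png")[90:200,310:410]
W=np.zeros((480,800,3),np.uint8);W[:276,:390]=cv2.resize(t,(390,276));W[:440,400:800]=cv2.resize(s,(400,440));cv2.imwrite("pics/c3.png",W);print(get_obs()["moment"])
E
```

```text
time: 13.35
tool_pos: [441.0, 286.1, 228.7]
tcp_rot: [-3.14, -0.001, 2.39]
contact_force: [0.2, -0.8, -2.0]
grip_width: 27.9
finger_force: 30.0
time: 13.65
tool_pos: [441.0, 286.1, 216.8]
tcp_rot: [-3.14, -0.001, 2.39]
contact_force: [-1.3, -0.7, -3.4]
grip_width: 27.5
finger_force: 30.0
[0.1 0.2 0. ]
```

View pics/c3.png

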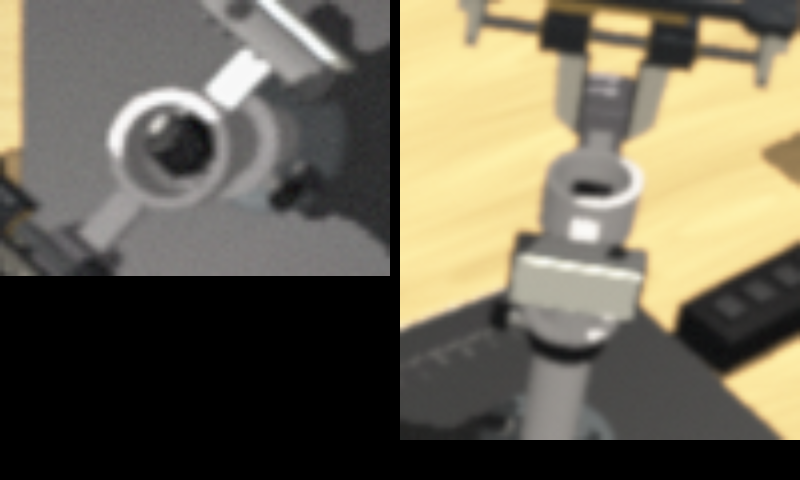

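The mast tip and button are inside the bore. The button lies towards +x+y, at a yaw of about 45°. There's no contact force, so I'll continue onto the cone with small steps.

```bash
python3 -m pendant '[0,0,0.2,0,0,0,1,0,0,0.2,0,0,0,1,0,0,0.2,0,0,0,1,0,0,0.2,0,0,0,1,0,0,0,0,0,0,1]' && python3 -m pendant '[0,0,0.1,0,0,0,1,0,0,0.1,0,0,0,1,0,0,0,0,0,0,1]'&& python3 -m pendant '[0,0,0.1,0,0,0,1,0,0,0.1,0,0,0,1,0,0,0,0,0,0,1]'
```

```text
time: 14.25
tool_pos: [440.9, 286.1, 192.6]
tcp_rot: [-3.14, -0.001, 2.39]
contact_force: [0.1, -0.6, -3.4]
grip_width: 27.9
finger_force: 30.0
time: 14.55
tool_pos: [441.3, 286.2, 187.4]
tcp_rot: [-3.141, -0.0, 2.39]
contact_force: [0.7, -1.1, -2.5]
grip_width: 27.6
finger_force: 30.0
time: 14.85
tool_pos: [441.2, 286.2, 181.3]
tcp_rot: [-3.141, -0.0, 2.39]
contact_force: [-0.5, -0.0, -2.8]
grip_width: 27.9
finger_force: 30.0
```

```bash
python3 -m pendant '[0,0,0.1,0,0,0,1,0,0,0.1,0,0,0,1,0,0,0,0,0,0,1]' && python3 -m pendant '[0,0,0.1,0,0,0,1,0,0,0.1,0,0,0,1,0,0,0,0,0,0,1]'
```

```text
time: 15.15
tool_pos: [441.2, 286.2, 175.2]
tcp_rot: [-3.141, -0.0, 2.39]
contact_force: [0.1, 0.6, -2.7]
grip_width: 27.7
finger_force: 30.0
time: 15.45
tool_pos: [441.2, 286.2, 169.2]
tcp_rot: [-3.141, -0.0, 2.39]
contact_force: [-0.2, -0.1, -2.5]
grip_width: 27.9
finger_force: 30.0
```

```bash
python3 -m pendant '[0,0,0.1,0,0,0,1,0,0,0.1,0,0,0,1,0,0,0.1,0,0,0,1,0,0,0,0,0,0,1]' && python3 -m pendant '[0,0,0.1,0,0,0,1,0,0,0.1,0,0,0,1,0,0,0,0,0,0,1]' &&  python3 -m pendant '[0,0,0.05,0,0,0,1,0,0,0.05,0,0,0,1,0,0,0,0,0,0,1]'
```

```text
time: 15.85
tool_pos: [441.2, 286.2, 160.1]
tcp_rot: [-3.141, -0.0, 2.39]
contact_force: [0.0, -0.6, -3.1]
grip_width: 27.7
finger_force: 30.0
time: 16.15
tool_pos: [441.5, 286.3, 154.4]
tcp_rot: [-3.142, -0.0, 2.39]
contact_force: [-0.2, 0.3, -2.3]
grip_width: 27.6
finger_force: 30.0
time: 16.45
tool_pos: [441.5, 286.8, 153.1]
tcp_rot: [3.14, 0.0, 2.39]
contact_force: [-4.3, 0.6, 6.3]
grip_width: 28.1
finger_force: 30.0
```

```bash
python3 -m pendant '[0,0,0.05,0,0,0,1,0,0,0,0,0,0,1,0,0,0,0,0,0,1]'
python3 - <<'E'
from full import *
for c in("top","scene"):
    m=camera_model(c);im=capture(c)[:,:,::-1];cv2.imwrite(f"pics/{c}3.png",im)
    for t,z in dict(lamp_sleeve=142,lamp_battery=162).items():
        for q in pinpoint(c,t)[:1]: print(c,t,np.array(q["location"]),round(q["score"],2),atz(m,q["location"],z))
t=cv2.imread("pics/top3.png")[215:275,130:215];s=cv2.imread("pics/scene3.png")[110:210,310:410]
W=np.zeros((480,800,3),np.uint8);W[:276,:390]=cv2.resize(t,(390,276));W[:440,400:800]=cv2.resize(s,(400,440));cv2.imwrite("pics/c4.png",W);print(get_obs()["moment"])
E
```

```text
time: 16.75
tool_pos: [441.3, 287.2, 151.8]
tcp_rot: [3.139, -0.0, 2.39]
contact_force: [-6.1, 1.5, 9.2]
grip_width: 27.8
finger_force: 30.0
top lamp_sleeve [176.8 245.2] 0.91 [501.3 230.8 142. ]
top lamp_battery [151.9 271.7] 0.83 [442.2 283.4 162. ]
scene lamp_sleeve [351.4 164.6] 0.56 [495.6 232.9 142. ]
scene lamp_battery [356.2 140.1] 0.86 [442.  284.2 162. ]
[ 0.   0.8 -0.1]
```

View pics/c4.png

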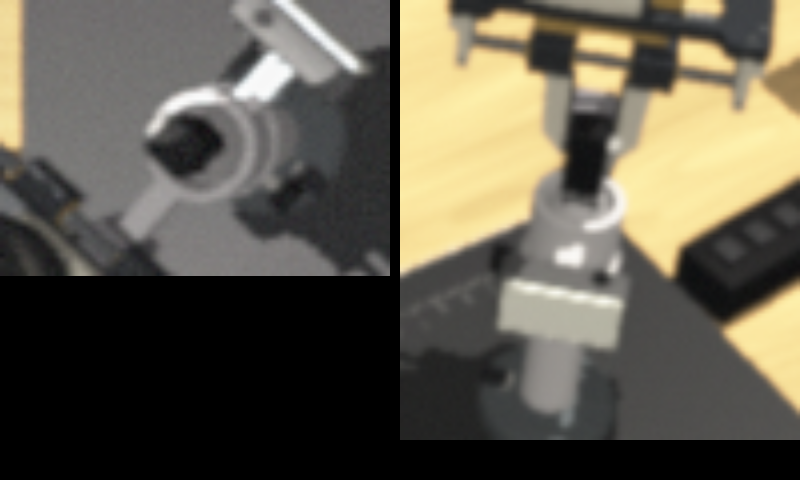

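The sleeve ring is around the mast below the grip, at (355,158) in the scene image, which matches the seated height. I'll release and back up.

```bash
python3 -m pendant '[0,0,-0.05,0,0,0,0.9,0,0,0,0,0,0,0.4,0,0,0,0,0,0,0,0,0,0,0,0,0,-0.4,0,0,0,0,0,0,-1,0,0,0,0,0,0,-1]' && python3 -m pendant '[0,0,-0.5,0,0,0,-1,0,0,-1,0,0,0,-1,0,0,-1,0,0,0,-1,0,0,-1,0,0,0,-1,0,0,-1,0,0,0,-1,0,0,-1,0,0,0,-1,0,0,-0.5,0,0,0,-1,0,0,0,0,0,0,-1]'
python3 - <<'E'
from full import *
m,D=full("w5",dict(mast_grip=212,mast_seat=142,lamp_sleeve=142,lamp_battery=162,stand=16))
print(rot()[1],np.array(proj(m,[500.5,231,212])))
E
```

```text
time: 17.65
tool_pos: [441.6, 286.3, 151.7]
tcp_rot: [3.142, 0.0, 2.39]
contact_force: [-0.6, -0.3, 0.1]
grip_width: 55.1
finger_force: 0.0
time: 18.45
tool_pos: [442.3, 286.6, 334.0]
tcp_rot: [3.137, 0.002, 2.39]
contact_force: [1.3, -0.3, -0.3]
grip_width: 91.8
finger_force: 0.0
mast_grip [279.1 289.3] 0.79 [500.7 231.1 212. ]
lamp_sleeve [271.7 255.5] 0.84 [495.5 225.6 142. ]
lamp_battery [276.2 187.8] 0.95 [441.9 282.6 162. ]
stand [277.5 215.7] 0.94 [497.7 231.5  16. ]
stand [282.6 101.5] 0.58 [391.7 340.   16. ]
[441.1 286.1 330.4] [278.9 289.2]
```

View pics/w5.png

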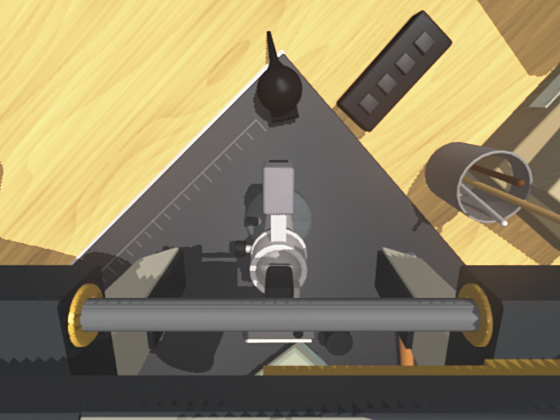

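The lamp sits on the shoulder with its panel towards the book. The thumbscrew at (240,248) lies exactly on the tool's -y side, so the button lies along +y and the yaw already fits. Now the shift over the mast.

Run:
```python
from full import *
m,D=pickle.load(open("w5.pkl","rb"))
t=atz(m,(238,248),125);v=np.array([500.7,231.1])-t[:2];print(t,v,np.degrees(np.arctan2(v[1],v[0])),np.degrees(get_obs()["tcp_rot"][2])-90)
print(delta([500.7,231.1,250]))
```

```text
[469.1 199.3 125. ] [31.6 31.8] 45.23802595795489 46.939711244407164
[-2.7  0.   2.7]
```

```bash
python3 -m pendant '[-0.9,0,0,0,0,0,-1,-0.9,0.02,0,0,0,0,-1,-0.9,0,0,0,0,0,-1,0,0,0.8,0,0,0,-1,0,0,0.8,0,0,0,-1,0,0,0.8,0,0,0,-1,0,0,0.8,0,0,0,-1,0,0,0.6,0,0,0,-1,0,0,0.5,0,0,0,-1,0,0,0.25,0,0,0,-1,0,0,0,0,0,0,-1]'
python3 - <<'E'
from full import *
print(rot()[1],delta([500.7,231.1,193]),get_obs()["contact_force"])
for c in("top","scene"): cv2.imwrite(f"pics/{c}4.png",capture(c)[:,:,::-1])
s=cv2.imread("pics/scene4.png")[80:210,290:420]
cv2.imwrite("pics/c5.png",cv2.resize(s,(585,585)))
E
```

```text
time: 19.85
tool_pos: [500.4, 231.3, 193.9]
tcp_rot: [-3.139, -0.001, 2.39]
contact_force: [-0.1, 0.3, -0.6]
grip_width: 91.6
finger_force: 0.0
[500.4 231.3 193.9] [-0.  0.  0.] [-0.1  0.3 -0.6]
```

View pics/c5.png

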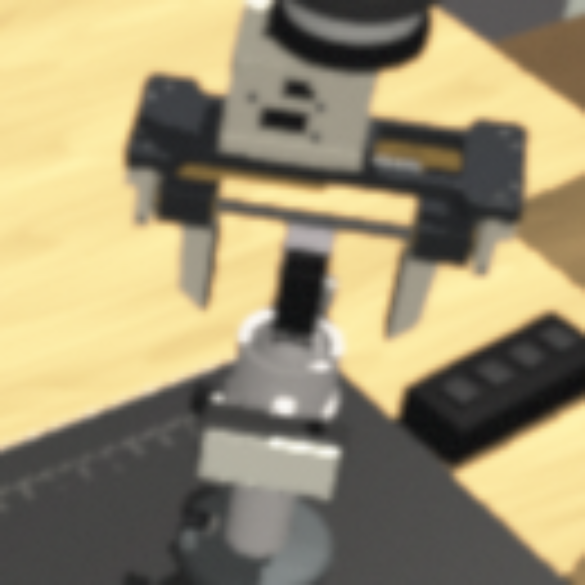

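The mast grip stands midway between the fingers, and the button on the right, at crop (330,287), faces a pad at the right height. I'll close.

```bash
python3 -m pendant '[0,0,0,0,0,0,1,0,0,0,0,0,0,1,0,0,0,0,0,0,1,0,0,0,0,0,0,1,0,0,0,0,0,0,1,0,0,0,0,0,0,1,0,0,0,0,0,0,1,0,0,0,0,0,0,1,0,0,0,0,0,0,1]'
```

```text
time: 20.85
tool_pos: [501.1, 231.7, 195.2]
tcp_rot: [3.141, -0.0, 2.39]
contact_force: [-8.3, -10.6, 8.9]
grip_width: 24.5
finger_force: 15.2
```

The button is in (24.5 mm). There's a side load of about 13 N along tool -y, so I'll ease it and then pull up slowly.

```bash
python3 -m pendant '[0,-0.03,0,0,0,0,1,0,0,0,0,0,0,1,0,0,0,0,0,0,1]' && python3 -m pendant '[0,0,-0.1,0,0,0,1,0,0,-0.1,0,0,0,1,0,0,-0.1,0,0,0,1,0,0,0,0,0,0,1]'
```

```text
time: 21.15
tool_pos: [500.9, 231.4, 195.2]
tcp_rot: [3.14, -0.0, 2.39]
contact_force: [2.8, 4.0, -2.6]
grip_width: 24.0
finger_force: 30.0
time: 21.55
tool_pos: [501.0, 231.5, 203.7]
tcp_rot: [3.14, -0.0, 2.39]
contact_force: [5.7, 5.2, -5.8]
grip_width: 24.3
finger_force: 30.0
```

```bash
python3 -m pendant '[0,0.015,-0.15,0,0,0,1,0,0,-0.2,0,0,0,1,0,0,-0.2,0,0,0,1,0,0,-0.2,0,0,0,1,0,0,-0.2,0,0,0,1,0,0,-0.2,0,0,0,1,0,0,-0.2,0,0,0,1,0,0,-0.2,0,0,0,1,0,0,-0.2,0,0,0,1,0,0,-0.2,0,0,0,1,0,0,0,0,0,0,1,0,0,0,0,0,0,1]'
```

```text
time: 22.75
tool_pos: [500.9, 231.4, 262.1]
tcp_rot: [3.141, -0.0, 2.39]
contact_force: [4.1, 4.0, -5.6]
grip_width: 23.5
finger_force: 30.0
```

```bash
python3 -m pendant '[0,0,-0.07,0,0,0,1,0,0,-0.05,0,0,0,1,0,0,0,0,0,0,1,0,0,0,0,0,0,1]'
```

```text
time: 23.15
tool_pos: [500.9, 231.4, 265.3]
tcp_rot: [3.141, -0.001, 2.39]
contact_force: [4.8, 4.1, -7.3]
grip_width: 24.1
finger_force: 30.0
```

```bash
python3 -m pendant '[0,0,-0.08,0,0,0,1,0,0,0,0,0,0,1,0,0,0,0,0,0,1]'
python3 - <<'E'
from full import *
print(rot()[1],get_obs()["contact_force"])
for c in("top","scene"):
    im=capture(c)[:,:,::-1];cv2.imwrite(f"pics/{c}5.png",im);m=camera_model(c)
    for t,z in dict(lamp_sleeve=212,mast_seat=212,lamp_battery=232).items():
        for q in pinpoint(c,t)[:1]: print(c,t,np.array(q["location"]),round(q["score"],2),atz(m,q["location"],z))
s=cv2.imread("pics/scene5.png")[60:190,290:420]
cv2.imwrite("pics/c6.png",cv2.resize(s,(585,585)))
E
```

```text
time: 23.45
tool_pos: [500.8, 231.4, 265.3]
tcp_rot: [-3.14, -0.002, 2.39]
contact_force: [7.8, 5.8, -21.1]
grip_width: 23.9
finger_force: 29.9
[500.8 231.4 265.3] [  7.8   5.8 -21.1]
top lamp_sleeve [169.1 243.1] 0.97 [507.6 230.4 212. ]
top mast_seat [190.1 243.8] 0.57 [504.8 184.5 212. ]
scene lamp_sleeve [355.8 141.8] 0.9 [495.8 233.7 212. ]
scene mast_seat [355.7 145. ] 0.78 [505.4 226.3 212. ]
scene lamp_battery [359.6 116.7] 0.86 [440.3 283.1 232. ]
```

View pics/c6.png

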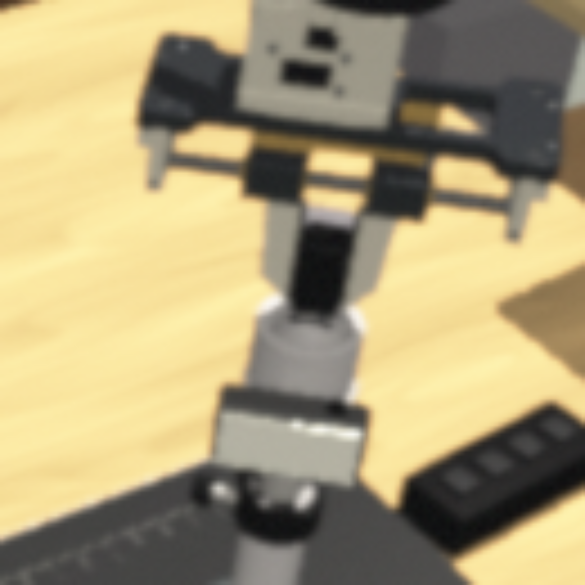

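The mast is against the end stop: the pull rose to 21 N with no further travel, 70 mm above the start. I'll ease the pull a little and hand in.

```bash
python3 -m pendant '[0,0,0.04,0,0,0,1,0,0,0,0,0,0,1,0,0,0,0,0,0,1]' && python3 -c "
from plant import *
print(close_job())"
```

```text
time: 24.15
tool_pos: [500.9, 231.4, 265.3]
tcp_rot: [-3.141, -0.001, 2.39]
contact_force: [7.0, 4.6, -14.1]
grip_width: 24.2
finger_force: 29.9
the job is handed in; nothing more can be done
None
```

I handed the job in at about 24 s: the lamp is seated on the shoulder with its panel towards the book, and the mast is held at its top stop with the button squeezed in. The hand-in returned no verdict.

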